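# Clamp the folded step stool down with the reversible ratchet clamp

## Robot

A 6-joint arm with a two-finger parallel gripper is mounted at the origin on the work surface. World frame = base frame: x ahead of the robot, y to its left, z up, the work surface at z = 0. Lengths are in m, angles in rad, forces in N, time in s.
With the tool pointing down it reaches from about 0.35 to 0.775 m from the base axis. Payload 7.3 kg.
Tool frame: the origin (TCP) lies at the very end of the fingers, on their centre line; the grasp point (between the pads) lies 19 mm behind it; z points along the fingers, y is the line along which they close (so a half turn about z gives the same grasp; the last joint's range is limited). The gripper opens to 92 mm and grips with 3 to 60 N. Pads are 19 mm wide; open, the fingers measure 130 mm over their backs; the gripper's body (75 mm by 190 mm) begins 47 mm behind the grasp point.
Start: joints at [-1.353, 0.342, 1.524, -0, 1.275, -0.146], TCP at [0.187, -0.491, 0.227] pointing down, gripper open.
Joint ranges: [-2.53, 2.53], [-0.77, 2.02], [0.04, 2.7], [-1, 4.14], [0.28, 2.66], [-3.11, 3.11]. Speed limits (rad/s): [2.57, 2.57, 3.14, 3.14, 3.14, 3.14].

## Interface

Orientations are given as [roll, pitch, yaw] about the fixed x, y, z axes, in that order (R = Rz(yaw) Ry(pitch) Rx(roll)).
In Python, from cell import robot gives the robot as it stands.
- The arm moves only by the tool apply_moves, never from a script. Its argument "rows" is a list of rows, each an object with "xyz": the shift along the tool's x, y, z in mm, a list of three; "turn": the turn about the tool's z in rad. A call has 1 to 10 rows; each row shifts and turns the commanded pose from where the row before left it, along the tool's axes as they then stand; what a row does not reach is not made up. A row lasts 1/8 s, in which the tool goes at most 62.5 mm and 10.7 degrees, less where a joint would pass 70% of its speed; a pose out of reach is approached as far as the arm can. A call with a gripper value outside its range is refused whole. "gripper" is the opening, from 0 (shut) to 1 (fully open), set as the call begins (left out, the last holds). The fingers move at their own pace and stop on an object; "newtons" is the grip in N (left out, the last holds). Time passes only in rows, so rows that do not move let the fingers close. It gives the time, the measured TCP pose, the force and the opening at its end, in the units of the state.
- robot.observe(): the state, without advancing time (a new reading comes with each control period).
- robot.read_camera(name): name is "scene" or "side" or "wrist"; returns a dict with "frame" (400x640x3 uint8, blue, green, red), "mtx" (3x3 intrinsics, pixels), "distortion" ([k1, k2, p1, p2, k3] as OpenCV has them; the pictures are not rectified), "R" (3x3) and "t" (3): a world point X has camera coordinates R X + t; the wrist camera has in their place "T_tool_cam" (4x4, takes a point from camera to tool coordinates, whose origin is the TCP and whose axes are the flange's). Camera axes: x right, y down, z forward; pixel columns grow to the right and rows downward; lengths in m; the calibration is good to about 2 mm. A picture is of the moment at which its call begins: read the wrist's pose just before it. There is no depth.
- robot.hand_in(): hands the job in, once; it reports no verdict.
The state is a dict: "time": time; "qpos": joint angles; "qvel": joint speeds; "joint_efforts": joint torques, N m; "tool_pos": TCP position; "tool_rot": TCP orientation; "contact_force": force on the tool from outside, world axes, zero at the start; "torque": the same for the moment, N m; "opening": finger opening in m.
Only numpy, scipy, OpenCV 4.12 (cv2) and the standard library are available. Lean on these libraries where they do the work, as an engineer would, in place of code of your own. Each camera call takes 0.05 s, during which the arm holds its last target. There are 200 camera calls.

## Task

Clamp the folded step stool to the shelf: first flip the red direction lever on the ratchet head fully across to its tightening side, before turning the screw at all, and then swing the handle anticlockwise right back to its stop, feeling that it free-wheels while the screw stands still. Then work the handle to and fro to turn the screw clockwise until it grips the stool firmly, when the moving handle takes about 10 N of push at its knob (never over 13 N). Let go, leaving the lever on tightening and the other things on the shelf where they are.

Things in the scene. Friction and masses are not known exactly. Their poses are not given: they have to be found in the camera images.
- clamp: Blue steel clamp bolted to the shelf; immovable. Origin on the shelf surface (z = 0) under the vertical screw axis; z up, x from the screw axis towards the clamp's column (28 x 46 mm, centred at clamp x = 50 mm; top at z = 108 mm). Its ratchet head, a steel disc 90 mm across, z = 112 to 137 mm, turns on the screw axis and carries the handle.
- screw_mark (a point): Rim of the screw spindle's top face by a small red dot: 12 mm from the screw axis, z = 144 mm, 7 mm above the head. It goes round with the screw, so shows if the screw turns. Clockwise (from above) lowers the rubber foot 3 mm per rad. The foot starts 1 to 2.5 mm above the stool's rail, not known beforehand. The screw is self-locking: it stays put when the handle is let go.
- handle (a joint): Swing of the handle about the screw axis, rad. POSITIVE = CLOCKWISE from above = tightening way. At q the knob lies in the clamp frame at (-130 cos q, +130 sin q) mm. Stops at -0.75 and +0.75; starts at -0.15 to 0.35; stays where left. Bar 20 mm wide, top at z = 132 mm. Ratchet of 16 teeth: up to 0.39 rad of slack before a stroke bites, often with a jolt; so several strokes are needed.
- knob_centre (a point): Centre of the black upright knob on the handle's end, a cylinder 26 mm in diameter, z = 132 to 177 mm, 130 mm from the screw axis; x axis along the handle to the screw axis. Sideways push here while it moves: free-wheeling 1 to 2 N; turning the screw, foot in the air, about 4 N; foot on the stool, rising some 6 N per rad. 10 N is firmly tight, over 13 N too much. At rest friction hides it.
- dir_lever (a joint): Red direction lever on top of the ratchet head, rad: 0 (stop) = loosening (anticlockwise drives the screw, clockwise clicks free), 0.9 (stop) = tightening (clockwise drives, anticlockwise clicks free); 0.45 = in line with the handle. Starts at 0 to 0.06. POSITIVE turns it anticlockwise from above: its tip goes to the handle's +y side (left, for one at the knob facing the screw). Stays where left.
- lever_tip (a point): Middle of the upright red tab at the lever's tip: 10 mm along the lever, 8 mm across, z = 139 to 165 mm, this point at 152. The lever's vertical pivot is on the handle 60 mm from the screw axis; the lever points to the screw axis, 38 mm from pivot to tab, and the tab goes 33 mm from side to side. Some 3 to 4 N moves it. Axes: x from pivot to tab, z up.
- stool: Aluminium step stool folded flat on the shelf, 280 x 450 mm, rails 40 mm wide, tops 36 mm above the shelf, lying between the clamp and the robot with one rail under the screw foot; immovable here. Origin under its middle.
- caddy: Black plastic caddy, 150 x 240 x 100 mm with a carrying handle to 166 mm; bystander. Origin under its middle.
- brush: Wooden-backed hand brush, 50 x 240 x 50 mm, bristles down; bystander. Origin on the shelf under its middle.
- spray_bottle: Empty blue spray bottle, 76 mm in diameter, 193 mm tall; bystander. Origin under its middle.
- peg_dish: White ceramic dish of plastic pegs, 140 mm in diameter; bystander. Origin under its middle.

How it is judged:
On the way, in this order (a step that is already met when the one before it is completed fails the run):
1. the direction lever is flipped to tightening and the screw has not been turned (value of joint dir_lever above 0.75 rad and distance of screw_mark from where it was at the start of the episode below 0.003 m), for 0.2 s.
2. the handle is swung back anticlockwise to its stop, free-wheeling: the screw has stood still (all of step 1 and value of joint handle below -0.6 rad), for 0.1 s.
3. the screw foot grips the stool firmly (contact force between clamp and stool above 40 N), for 0.2 s.
At the end, for the whole second after the job is handed in: The clamp presses the stool with 40 to 220 N, the direction lever is still on tightening (above 0.75 rad), and caddy, brush, bottle and dish are within 30 mm of where they were; everything is let go (contact force between clamp and stool between 40 and 220 N and value of joint dir_lever above 0.75 rad and distance of each of caddy, brush, spray_bottle, peg_dish from where it was at the start of the episode below 0.03 m); the robot touches nothing.
It fails at once if the screw is over-tightened: the clamp presses the stool with more than 230 N (contact force between clamp and stool above 230 N).
It fails at once if a bystander is knocked about (moved more than 40 mm) (distance of any of caddy, brush, spray_bottle, peg_dish from where it was at the start of the episode above 0.04 m).
It also fails if it takes over 72 s, if anything falls off the work surface, if the arm or the gripper's body presses on something with over 40 N, if the wrist force passes 120 N, or if a joint passes its speed limit or range.

## Working session

There is one attempt and no reset: what is moved stays moved. The work goes in short steps, Python scripts to look and compute and a tool call to move; the robot and the scene stay as the last step left them, time stands still between calls to the robot, and variables do not carry over. Pictures are saved under pics/ and viewed, on a budget of 10 in all, crops included, one or two more only if the job needs it, and the job is handed in when it is done.

Besides the shell and the picture viewer there is one more tool, called after "Emit:" by a JSON object that holds its "name" and its "arguments". apply_moves: Moves the arm, as the interface text tells. Its arguments: {"type":"object","properties":{"rows":{"type":"array"},"gripper":{"type":"number"},"newtons":{"type":"number"}},"required":["rows"]}

```bash
mkdir -p pics; ls; python3 - <<'E'
from cell import robot
import cv2
print(robot.observe())
for n in("scene","side"):
    c=robot.read_camera(n); cv2.imwrite(f"pics/{n}0.png",c["frame"]); print(n,c["mtx"].tolist(),c["distortion"],c["R"].tolist(),c["t"])
E
```

```text
pics
{'time': 0.0, 'qpos': array([-1.35298146e+00,  3.42713768e-01,  1.52501715e+00,  1.09429550e-05,
        1.27537947e+00, -1.45982822e-01]), 'qvel': array([-6.45912354e-04, -7.92713300e-04,  6.67826174e-05,  1.26707832e-03,
        1.56478195e-03, -1.20321564e-03]), 'joint_efforts': array([-3.32038595e-03, -4.31248498e+01, -2.44220906e+01,  7.13252812e-02,
        5.60352893e-02, -1.56953715e-04]), 'tool_pos': array([ 0.18675337, -0.49023174,  0.22604956]), 'tool_rot': array([-3.14009259e+00, -2.31128413e-04,  3.63794319e-01]), 'contact_force': array([ 0.27658607, -0.2536254 ,  0.44768985]), 'torque': array([-0.00951816, -0.05809098,  0.02985325]), 'opening': 0.09158638731787716}
scene [[434.65756178682017, 0.0, 316.50717630189973], [0.0, 434.65756178682017, 200.8015512157851], [0.0, 0.0, 1.0]] [-0.12244798  0.          0.          0.          0.        ] [[0.33714087146824506, 0.9414499276750642, 0.0028401525043768305], [0.5204952765677665, -0.183878101119162, -0.8338306248870062], [-0.7844875396437322, 0.28259666949457707, -0.5520130637351769]] [-0.19528093 -0.25228558  1.90048841]
side [[456.8684731015272, 0.0, 320.9406532903453], [0.0, 456.8684731015272, 198.33601262294914], [0.0, 0.0, 1.0]] [-0.04571547  0.          0.          0.          0.        ] [[0.9923295515141732, -0.12318762945028734, 0.010337753242290753], [-0.07028430568451109, -0.6310050870391513, -0.7725883098424147], [0.10169649731493209, 0.7659356292020444, -0.6348231520295571]] [-0.61161714  0.11475016  1.41542781]
```

View pics/scene0.png

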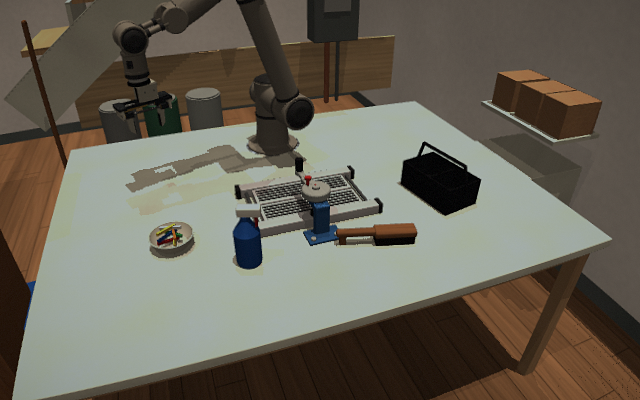

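View pics/side0.png

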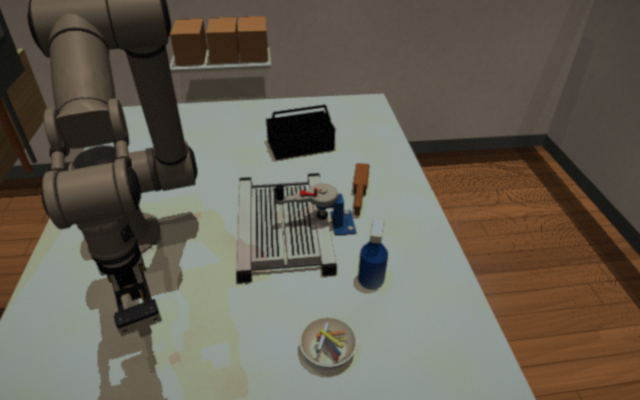

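The scene view has the knob near (299,163), the head near (316,190) and the red tab near (308,180). In the side view the knob is near (279,192) and the head near (324,194). Next I'll enlarge both.

```bash
python3 - <<'E'
import cv2,numpy as np
a=cv2.imread("pics/scene0.png")[145:255,270:350]; b=cv2.imread("pics/side0.png")[160:250,260:370]
r=lambda i,k:cv2.resize(i,None,fx=k,fy=k,interpolation=cv2.INTER_CUBIC)
a=r(a,5);b=r(b,3.6 if 0 else 3.5)
h=max(a.shape[0],b.shape[0]);o=np.zeros((h,a.shape[1]+b.shape[1],3),np.uint8);o[:a.shape[0],:a.shape[1]]=a;o[:b.shape[0],a.shape[1]:]=b
print(o.shape);cv2.imwrite("pics/crop0.png",o)
E
```

```text
(550, 785, 3)
```

View pics/crop0.png

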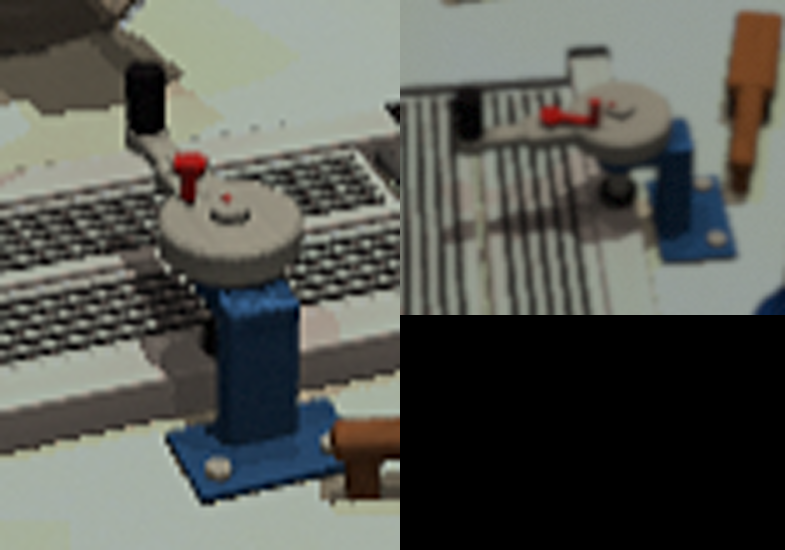

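```bash
cat > h.py <<'E'
import numpy as np,cv2
from cell import robot
def ray(c,uv):
    p=cv2.undistortPoints(np.array([[uv]],float),c["mtx"],c["distortion"])[0,0]
    R,t=np.array(c["R"]),np.array(c["t"]); return -R.T@t, R.T@np.array([*p,1])
def atz(c,uv,z):
    o,d=ray(c,uv); return o+d*(z-o[2])/d[2]
def tri(rs):
    A=0;b=0
    for o,d in rs:
        d=d/np.linalg.norm(d);P=np.eye(3)-np.outer(d,d);A=A+P;b=b+P@o
    return np.linalg.solve(A,b)
E
python3 - <<'E'
from h import *
np.set_printoptions(precision=4,suppress=True)
s=robot.read_camera("scene");d=robot.read_camera("side")
for n,a,b,z in [("knob",(299.4,165),(279.1,192.3),.1545),("screw",(316.2,187.4),(323.4,191.1),.144),("tab",(307.6,179),(315.7,189.5),.152)]:
    print(n,tri([ray(s,a),ray(d,b)]),atz(s,a,z),atz(d,b,z))
print("bolt", atz(s,(313.6,238.4),0),atz(d,(350.5,228),0), atz(d,(346.5,213),0),"col top", atz(s,(321.6,204),.108))
E
```

```text
knob [ 0.4869 -0.027   0.149 ] [ 0.4971 -0.0303  0.1545] [ 0.4868 -0.0334  0.1545]
screw [ 0.6199 -0.0167  0.1359] [ 0.6302 -0.0197  0.144 ] [ 0.6186 -0.0291  0.144 ]
tab [ 0.5947 -0.0352  0.1569] [ 0.5869 -0.0325  0.152 ] [ 0.5955 -0.029   0.152 ]
bolt [ 0.6909 -0.0495  0.    ] [ 0.7053 -0.0462  0.    ] [0.7047 0.0267 0.    ] col top [ 0.6704 -0.0167  0.108 ]
```

Emit:
{"name": "apply_moves", "arguments": {"rows": [{"xyz": [0,0,-60],"turn": 0},{"xyz": [50,-35,-5],"turn": 0},{"xyz": [50,-35,-5],"turn": 0},{"xyz": [50,-35,-5],"turn": 0},{"xyz": [50,-35,-5],"turn": 0},{"xyz": [50,-35,-5],"turn": 0},{"xyz": [50,-35,-5],"turn": 0},{"xyz": [50,-35,-5],"turn": 0},{"xyz": [50,-35,-5],"turn": 0},{"xyz": [50,-35,-5],"turn": 0}], "gripper": 0}}

```text
time: 1.45
tool_pos: [0.4961, -0.0343, 0.3319]
tool_rot: [3.141, -0.0, 0.364]
contact_force: [-0.2, -1.5, -0.1]
opening: 0.001
```

Emit:
{"name": "apply_moves", "arguments": {"rows": [{"xyz": [0,0,0],"turn": 0.18},{"xyz": [0,0,0],"turn": 0.18},{"xyz": [0,0,0],"turn": 0}]}}

```text
time: 1.82
tool_pos: [0.4952, -0.0359, 0.3315]
tool_rot: [-3.142, 0.001, 0.006]
contact_force: [-0.6, -0.5, -0.0]
opening: 0.0004
```

```bash
python3 - <<'E'
from h import *
o=robot.observe();c=robot.read_camera("wrist");cv2.imwrite("pics/w1.png",c["frame"])
print(o["tool_pos"],o["tool_rot"],o["qpos"],c["T_tool_cam"],c["mtx"],c["distortion"])
E
```

```text
[ 0.49523275 -0.03591139  0.33145846] [-3.14156746e+00  5.51806489e-04  5.84827600e-03] [-2.26801444e-01  2.27538715e-01  1.39617523e+00 -1.02853562e-04
  1.51842145e+00  1.33815203e+00] [[ 9.43967559e-04 -9.53754660e-01 -3.00584694e-01  8.18631487e-02]
 [ 9.99999512e-01  9.87877785e-04  5.90202207e-06  5.67056995e-04]
 [ 2.91311861e-04 -3.00584553e-01  9.53755127e-01 -1.59595876e-01]
 [ 0.00000000e+00  0.00000000e+00  0.00000000e+00  1.00000000e+00]] [[325.78851414   0.         322.64292834]
 [  0.         325.78851414 198.89723982]
 [  0.           0.           1.        ]] [-0.04762064  0.          0.          0.          0.        ]
```

View pics/w1.png

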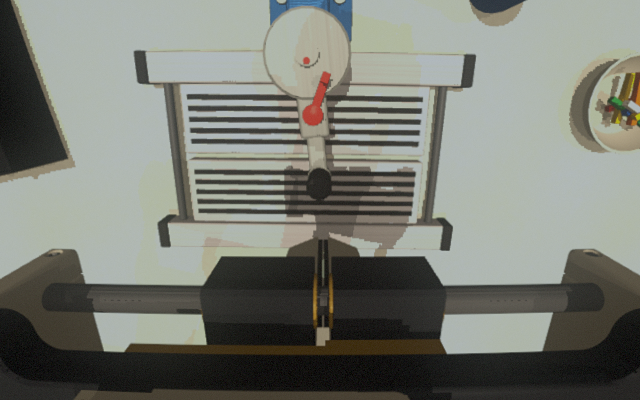

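Wrist view: knob top near (319,180), head disc centre near (307,53), red dot near (306,61), tab top near (326,76), lever pivot near (312,114).

```bash
cat >> h.py <<'E'
from scipy.spatial.transform import Rotation as Ro
def wcam(c,o):
    R=Ro.from_euler("xyz",o["tool_rot"]).as_matrix();T=c["T_tool_cam"]
    Rc=R@T[:3,:3];p=R@T[:3,3]+o["tool_pos"]
    return dict(c,R=Rc.T,t=-Rc.T@p)
E
python3 - <<'E'
from h import *
np.set_printoptions(precision=4,suppress=True)
o=robot.observe();c=wcam(robot.read_camera("wrist"),o)
for n,uv,z in [("knob",(319,180),.177),("head",(307,53),.137),("dot",(306,61),.144),("tab",(326,76),.165),("pivot",(312,114),.141),("colL",(271,4),.0),("colR",(352,4),.0),("railL",(150,84),.036),("railR",(470,84),.036)]: print(n,atz(c,uv,z))
E
```

```text
knob [ 0.4977 -0.033   0.177 ]
head [ 0.6194 -0.0198  0.137 ]
dot [ 0.6111 -0.0191  0.144 ]
tab [ 0.5959 -0.039   0.165 ]
pivot [ 0.5595 -0.025   0.141 ]
colL [0.6977 0.0349 0.    ]
colR [ 0.6984 -0.0745  0.    ]
railL [0.5933 0.196  0.036 ]
railR [ 0.5964 -0.2328  0.036 ]
```

Emit:
{"name": "apply_moves", "arguments": {"rows": [{"xyz": [50,28,0],"turn": 0},{"xyz": [49,28,30],"turn": 0},{"xyz": [0,0,60],"turn": 0},{"xyz": [0,0,60],"turn": 0},{"xyz": [0,0,30],"turn": 0},{"xyz": [0,0,0],"turn": 0}]}}

```text
time: 2.68
tool_pos: [0.5919, -0.0911, 0.1499]
tool_rot: [-3.14, 0.005, 0.005]
contact_force: [0.7, 0.8, 0.7]
opening: 0.0004
```

```bash
python3 - <<'E'
from h import *
o=robot.observe();print(o["tool_pos"],o["contact_force"])
f=robot.read_camera("wrist")["frame"];cv2.imwrite("pics/w2.png",f[100:400,140:500]);
E
```

```text
[ 0.59187202 -0.09112861  0.14993299] [0.68339554 0.83677354 0.73187455]
```

View pics/w2.png

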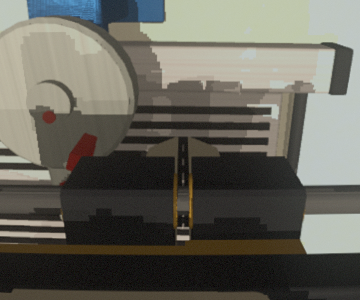

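Emit:
{"name": "apply_moves", "arguments": {"rows": [{"xyz": [3,-20,0],"turn": 0},{"xyz": [0,-6,0],"turn": 0},{"xyz": [0,-6,0],"turn": 0},{"xyz": [0,-6,0],"turn": 0},{"xyz": [0,-6,0],"turn": 0},{"xyz": [0,0,0],"turn": 0}]}}

```text
time: 3.48
tool_pos: [0.5974, -0.0473, 0.1534]
tool_rot: [3.141, -0.003, 0.004]
contact_force: [2.8, -1.5, 3.2]
opening: 0.0002
```

Emit:
{"name": "apply_moves", "arguments": {"rows": [{"xyz": [0,-6,0],"turn": 0},{"xyz": [0,-5,0],"turn": 0},{"xyz": [0,0,0],"turn": 0}]}}

```text
time: 3.85
tool_pos: [0.5968, -0.0362, 0.1531]
tool_rot: [3.141, -0.002, 0.004]
contact_force: [2.1, -1.7, 5.0]
opening: 0.0002
```

```bash
python3 - <<'E'
from h import *
o=robot.observe();print(o["tool_pos"],o["contact_force"],o["torque"])
f=robot.read_camera("wrist")["frame"];s=robot.read_camera("scene")["frame"]
a=cv2.resize(f[100:300,140:440],None,fx=1.5,fy=1.5);b=cv2.resize(s[140:220,270:350],(300,300),interpolation=cv2.INTER_CUBIC);cv2.imwrite("pics/w3.png",np.hstack([a,b]))
E
```

```text
[ 0.59677638 -0.0361796   0.1530598 ] [ 2.05136867 -1.70170155  4.99766286] [-0.25458661 -0.46182055  0.04167386]
```

View pics/w3.png

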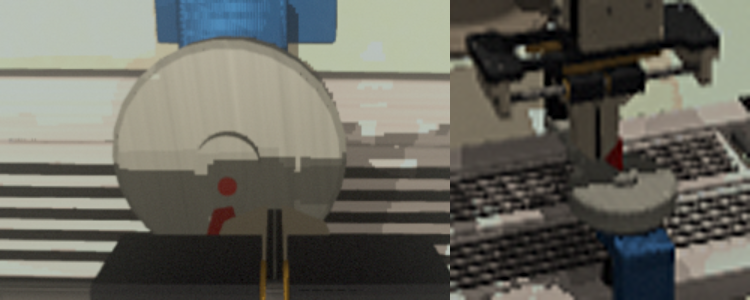

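The red tab sits at about (220,215), to the left of the fingers, so it is being pushed the right way. I'll carry on.

Emit:
{"name": "apply_moves", "arguments": {"rows": [{"xyz": [0,-4,0],"turn": 0},{"xyz": [0,-3,0],"turn": 0},{"xyz": [0,0,0],"turn": 0}]}}

```text
time: 4.32
tool_pos: [0.5957, -0.0294, 0.1527]
tool_rot: [3.141, 0.001, 0.004]
contact_force: [-0.8, -2.8, 6.0]
opening: 0.0003
```

Emit:
{"name": "apply_moves", "arguments": {"rows": [{"xyz": [0,-3,0],"turn": 0},{"xyz": [0,0,0],"turn": 0}]}}

```text
time: 4.58
tool_pos: [0.5951, -0.0266, 0.1526]
tool_rot: [3.141, 0.002, 0.004]
contact_force: [-0.9, -4.4, 7.2]
opening: 0.0007
```

Emit:
{"name": "apply_moves", "arguments": {"rows": [{"xyz": [0,-3,0],"turn": 0},{"xyz": [0,0,0],"turn": 0}]}}

```text
time: 4.82
tool_pos: [0.5947, -0.0238, 0.1525]
tool_rot: [3.141, 0.003, 0.004]
contact_force: [-3.6, -4.3, 7.0]
opening: 0.0001
```

```bash
python3 - <<'E'
from h import *
o=robot.observe();print(o["tool_pos"],o["contact_force"],o["torque"])
f=robot.read_camera("wrist")["frame"];s=robot.read_camera("scene")["frame"]
a=cv2.resize(f[100:300,140:440],None,fx=1.5,fy=1.5);b=cv2.resize(s[140:220,270:350],(300,300),interpolation=cv2.INTER_CUBIC);cv2.imwrite("pics/w4.png",np.hstack([a,b]))
E
```

```text
[ 0.59472187 -0.02379487  0.15249908] [-3.56420993 -4.28863055  6.97003808] [-0.67349382  0.63257347  0.03267224]
```

View pics/w4.png

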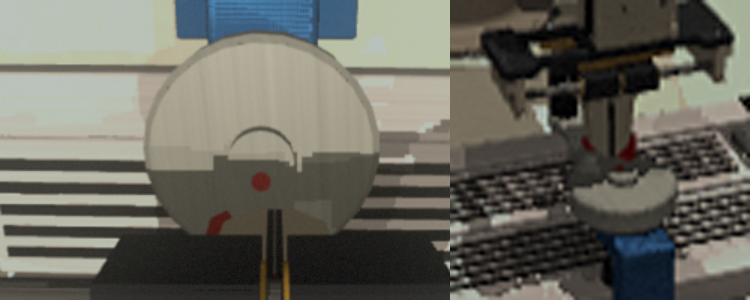

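```bash
python3 - <<'E'
from h import *
o=robot.observe();c=wcam(robot.read_camera("wrist"),o)
for n,uv,z in [("tab",(220,217),.165),("dot",(261,181),.144),("headL",(145,150),.137),("headR",(378,150),.137)]: print(n,atz(c,(140+uv[0]/1.5,100+uv[1]/1.5),z))
E
```

```text
tab [ 0.60642612 -0.00653509  0.165     ]
dot [ 0.61099413 -0.01959311  0.144     ]
headL [0.62053323 0.02430503 0.137     ]
headR [ 0.62093655 -0.0635238   0.137     ]
```

Emit:
{"name": "apply_moves", "arguments": {"rows": [{"xyz": [0,0,-4],"turn": 0},{"xyz": [0,-3,0],"turn": 0},{"xyz": [0,0,0],"turn": 0}]}}

```text
time: 5.35
tool_pos: [0.5954, -0.0205, 0.1559]
tool_rot: [3.141, 0.002, 0.004]
contact_force: [-1.8, -4.2, 1.9]
opening: 0.0004
```

Emit:
{"name": "apply_moves", "arguments": {"rows": [{"xyz": [0,-3,0],"turn": 0},{"xyz": [0,0,0],"turn": 0}]}}

```text
time: 5.6
tool_pos: [0.5955, -0.0191, 0.156]
tool_rot: [3.138, 0.002, 0.004]
contact_force: [-1.7, -10.0, 1.1]
opening: 0.0004
```

Emit:
{"name": "apply_moves", "arguments": {"rows": [{"xyz": [0,18,0],"turn": 0},{"xyz": [-20,0,-60],"turn": 0},{"xyz": [-55,0,-20],"turn": 0},{"xyz": [-30,0,0],"turn": 0},{"xyz": [0,0,0],"turn": 0}], "gripper": 0.65, "newtons": 10}}

```text
time: 6.22
tool_pos: [0.4899, -0.0353, 0.2361]
tool_rot: [-3.141, -0.0, 0.003]
contact_force: [0.6, 0.1, -0.2]
opening: 0.0456
```

```bash
python3 - <<'E'
from h import *
o=robot.observe();print(o);c=robot.read_camera("wrist")
cv2.imwrite("pics/w5.png",c["frame"][:300,160:480])
E
```

```text
{'time': 6.225, 'qpos': array([-2.28656895e-01,  2.72418628e-01,  1.59736975e+00,  8.51696003e-04,
        1.27198841e+00,  1.33847776e+00]), 'qvel': array([ 0.00508617,  0.04817758, -0.06195791, -0.00071746, -0.01096952,
        0.00891489]), 'joint_efforts': array([ 3.77605646e-02, -4.09514987e+01, -2.33967251e+01,  3.91827562e-03,
        1.33614661e-01, -6.88954652e-02]), 'tool_pos': array([ 0.48994945, -0.03531697,  0.23610109]), 'tool_rot': array([-3.14075819e+00, -8.10082203e-06,  3.41087460e-03]), 'contact_force': array([ 0.55213737,  0.14527985, -0.17236703]), 'torque': array([ 0.02171896, -0.01268063, -0.02773131]), 'opening': 0.045578988725106434}
```

View pics/w5.png

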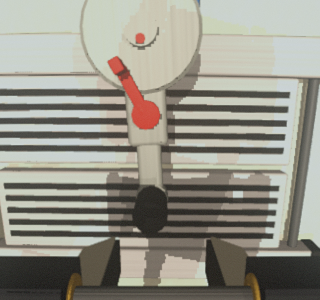

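Lever is across: tab at crop (114,64), pivot (147,114), knob top about (151,214), red dot (140,38).

```bash
python3 - <<'E'
from h import *
o=robot.observe();c=wcam(robot.read_camera("wrist"),o)
P={}
for n,uv,z in [("tab",(115,63),.165),("dot",(140,39),.144),("pivot",(147,114),.142),("knob",(151,214),.177)]: P[n]=atz(c,(160+uv[0],uv[1]),z);print(n,P[n])
a=np.array([.621,-.0197]);
an=lambda v:np.arctan2(v[1],v[0])
h=an(a-P["knob"][:2]);print("q pivot",an(a-P["pivot"][:2]),"knob",h,np.linalg.norm(a-P["knob"][:2]),"lever",an((P["tab"]-P["pivot"])[:2])-h+.45)
E
```

```text
tab [ 0.59458812 -0.00408495  0.165     ]
dot [ 0.61260343 -0.01945963  0.144     ]
pivot [ 0.56053563 -0.02389723  0.142     ]
knob [ 0.49292668 -0.0277448   0.177     ]
q pivot 0.06930541479921394 knob 0.06273158619571609 0.1283257385557713 lever 0.9142100303260325
```

Emit:
{"name": "apply_moves", "arguments": {"rows": [{"xyz": [1.5,-7,0],"turn": -0.062},{"xyz": [0,0,50],"turn": 0},{"xyz": [0,0,43],"turn": 0},{"xyz": [0,0,0],"turn": 0}]}}

```text
time: 6.82
tool_pos: [0.4916, -0.0281, 0.1396]
tool_rot: [-3.139, 0.007, 0.066]
contact_force: [0.3, -0.4, 0.7]
opening: 0.0594
```

Emit:
{"name": "apply_moves", "arguments": {"rows": [{"xyz": [0,0,0],"turn": 0},{"xyz": [0,0,0],"turn": 0},{"xyz": [0,0,0],"turn": 0},{"xyz": [0,0,0],"turn": 0}], "gripper": 0, "newtons": 15}}

```text
time: 7.32
tool_pos: [0.4933, -0.0285, 0.1435]
tool_rot: [3.141, -0.002, 0.066]
contact_force: [0.4, 0.6, 4.0]
opening: 0.0256
```

Emit:
{"name": "apply_moves", "arguments": {"rows": [{"xyz": [0.6,13,0],"turn": -0.1},{"xyz": [0.6,13,0],"turn": -0.1},{"xyz": [0.6,13,0],"turn": -0.1},{"xyz": [0,0,0],"turn": 0}]}}

```text
time: 7.82
tool_pos: [0.5024, -0.067, 0.1435]
tool_rot: [3.14, -0.003, 0.365]
contact_force: [3.4, 2.2, 3.2]
opening: 0.0255
```

```bash
cat >> h.py <<'E'
A=np.array([.621,-.0197])
def rep():
    o=robot.observe();v=A-o["tool_pos"][:2];y=np.arctan2(v[1],v[0]);f=o["contact_force"]
    ft=-(f[0]*np.sin(y)-f[1]*np.cos(y))
    print("t",o["time"],"psi",y,"yaw",o["tool_rot"][2],"r",np.hypot(*v),"Ftan(+left)",-f[0]*np.sin(y)+f[1]*np.cos(y),"Frad",f[0]*np.cos(y)+f[1]*np.sin(y),"op",o["opening"],f)
E
python3 -c "
from h import *
rep()"
```

```text
t 7.825 psi 0.3793118113549148 yaw 0.36467985257448343 r 0.12765805157138777 Ftan(+left) 0.766507856790833 Frad 3.938101079122576 op 0.025499370362462487 [3.37435608 2.17022936 3.17175903]
```

Emit:
{"name": "apply_moves", "arguments": {"rows": [{"xyz": [2,13,0],"turn": -0.1},{"xyz": [0.6,13,0],"turn": -0.1},{"xyz": [0.6,12,0],"turn": -0.1},{"xyz": [0,0,0],"turn": 0}]}}

```text
time: 8.32
tool_pos: [0.5218, -0.0991, 0.1435]
tool_rot: [3.14, -0.001, 0.663]
contact_force: [1.1, 2.3, 5.8]
opening: 0.0257
```

Emit:
{"name": "apply_moves", "arguments": {"rows": [{"xyz": [0.2,6,0],"turn": -0.04},{"xyz": [0,0,0],"turn": 0}]}}

```text
time: 8.57
tool_pos: [0.5252, -0.1031, 0.1434]
tool_rot: [3.14, -0.001, 0.703]
contact_force: [2.0, 2.0, 5.5]
opening: 0.0257
```

```bash
python3 - <<'E'
from h import *
rep()
o=robot.observe();c=robot.read_camera("wrist")
cv2.imwrite("pics/w6.png",c["frame"][:300,100:580])
E
```

```text
t 8.575 psi 0.7166095406708363 yaw 0.7031223643136619 r 0.12703833205080536 Ftan(+left) 0.19367644752601043 Frad 2.801743712490512 op 0.025651711077811012 [1.98540561 1.98631391 5.50104279]
```

View pics/w6.png

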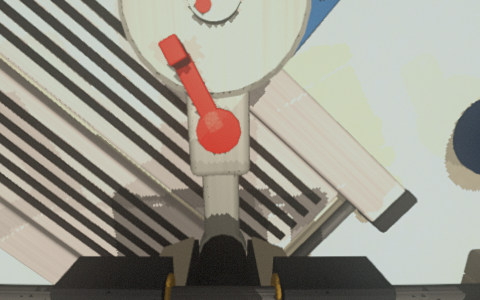

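Emit:
{"name": "apply_moves", "arguments": {"rows": [{"xyz": [1,4,0],"turn": -0.03},{"xyz": [0,3,0],"turn": -0.01},{"xyz": [0,0,0],"turn": 0}]}}

```text
time: 9.0
tool_pos: [0.5269, -0.1048, 0.1432]
tool_rot: [-3.133, 0.001, 0.742]
contact_force: [-10.5, 12.6, 15.4]
opening: 0.0254
```

```bash
python3 - <<'E'
from h import *
o=robot.observe();rep();f=robot.read_camera("wrist");c=wcam(f,o)
im=f["frame"];b,g,r=[im[...,i].astype(int) for i in range(3)]
n,l,st,ce=cv2.connectedComponentsWithStats(((r>120)&(g<80)&(b<80)).astype(np.uint8))
for i in range(1,n):
    if st[i,4]>15: print(st[i],ce[i],atz(c,ce[i],.144))
E
```

```text
t 9.0 psi 0.7352832671132093 yaw 0.7424597791186298 r 0.12690986298200696 Ftan(+left) 16.37430819473468 Frad 0.6271496850350555 op 0.025396549615882804 [-10.51872138  12.5645448   15.40621134]
[264  37  33  28 106] [281.66981132  53.21698113] [ 0.58871919 -0.02366916  0.144     ]
[280  62  14  16  93] [286.65591398  69.78494624] [ 0.58488108 -0.0299902   0.144     ]
[304  77  17  33  47] [312.57446809  94.61702128] [ 0.58477884 -0.04608485  0.144     ]
[287  83  10  17  24] [291.54166667  90.875     ] [ 0.57940968 -0.03774321  0.144     ]
[297 101   7  13  19] [299.89473684 106.89473684] [ 0.57661894 -0.04540634  0.144     ]
[301 113  42  41 725] [323.25655172 139.69517241] [ 0.57275047 -0.0639216   0.144     ]
```

Emit:
{"name": "apply_moves", "arguments": {"rows": [{"xyz": [0.3,-7,-2],"turn": 0.04},{"xyz": [0.4,-10.4,0],"turn": 0.08},{"xyz": [0.4,-10.4,0],"turn": 0.08},{"xyz": [0.4,-10.4,0],"turn": 0.08},{"xyz": [0.4,-10.4,0],"turn": 0.08}]}}

```text
time: 9.68
tool_pos: [0.5026, -0.0675, 0.1435]
tool_rot: [-3.141, 0.003, 0.38]
contact_force: [2.1, -4.6, -7.8]
opening: 0.0256
```

```bash
python3 -c "
from h import *
rep()"
```

```text
t 9.675 psi 0.38393639766508386 yaw 0.3795807968907612 r 0.12771051326696348 Ftan(+left) -5.020390550149554 Frad 0.1973400155066496 op 0.025589453000033624 [ 2.06347679 -4.58097456 -7.79843228]
```

Emit:
{"name": "apply_moves", "arguments": {"rows": [{"xyz": [0.4,-10.4,0],"turn": 0.08},{"xyz": [0.4,-10.4,0],"turn": 0.08},{"xyz": [0.4,-10.4,0],"turn": 0.08}]}}

```text
time: 10.05
tool_pos: [0.4942, -0.0379, 0.1435]
tool_rot: [3.141, 0.004, 0.139]
contact_force: [1.6, -5.3, -7.2]
opening: 0.0259
```

```bash
python3 -c "
from h import *
rep()"
```

```text
t 10.05 psi 0.14228223306101995 yaw 0.1392270597591998 r 0.12808998590390142 Ftan(+left) -5.513514633087031 Frad 0.8523820578496266 op 0.025861369181307572 [ 1.62559969 -5.33693024 -7.19617462]
```

Emit:
{"name": "apply_moves", "arguments": {"rows": [{"xyz": [0.4,-10.4,1],"turn": 0.08},{"xyz": [0.4,-10.4,0],"turn": 0.08},{"xyz": [0.4,-10.4,0],"turn": 0.08}]}}

```text
time: 10.42
tool_pos: [0.4933, -0.007, 0.1433]
tool_rot: [3.139, 0.003, -0.101]
contact_force: [-2.0, -5.6, 1.4]
opening: 0.0258
```

```bash
python3 -c "
from h import *
rep()"
```

```text
t 10.425 psi -0.09938051037130642 yaw -0.10076580197277218 r 0.1283488594909453 Ftan(+left) -5.770705438588335 Frad -1.4231585761448575 op 0.025835749193474554 [-1.98868855 -5.60103021  1.39666162]
```

Emit:
{"name": "apply_moves", "arguments": {"rows": [{"xyz": [0.4,-10.4,0],"turn": 0.08},{"xyz": [0.4,-10.4,0],"turn": 0.08},{"xyz": [0.4,-10.4,0],"turn": 0.08}]}}

```text
time: 10.8
tool_pos: [0.4999, 0.0234, 0.1433]
tool_rot: [3.138, 0.002, -0.341]
contact_force: [-2.4, -5.8, 0.3]
opening: 0.0255
```

```bash
python3 -c "
from h import *
rep()"
```

```text
t 10.8 psi -0.3415290512039232 yaw -0.3408074528571352 r 0.12853702650355364 Ftan(+left) -6.2965210430034295 Frad -0.30893865321610425 op 0.025477942757488683 [-2.39997808 -5.82938466  0.29064466]
```

Emit:
{"name": "apply_moves", "arguments": {"rows": [{"xyz": [0.4,-10.4,0],"turn": 0.08},{"xyz": [0.4,-10.4,0],"turn": 0.08}]}}

```text
time: 11.05
tool_pos: [0.5082, 0.0422, 0.1433]
tool_rot: [3.138, 0.002, -0.501]
contact_force: [-3.1, -6.6, 0.6]
opening: 0.0259
```

```bash
python3 -c "
from h import *
rep()"
```

```text
t 11.05 psi -0.5023051270810712 yaw -0.5006409919730752 r 0.12864302774890338 Ftan(+left) -7.283707219825358 Frad 0.4597221572512953 op 0.025881594806792637 [-3.10378544 -6.60531992  0.58749295]
```

Emit:
{"name": "apply_moves", "arguments": {"rows": [{"xyz": [0.4,-10.4,0],"turn": 0.08},{"xyz": [0.4,-10.4,0],"turn": 0.08}]}}

```text
time: 11.3
tool_pos: [0.5196, 0.0594, 0.1432]
tool_rot: [3.137, 0.001, -0.661]
contact_force: [-2.1, -9.0, -0.3]
opening: 0.0256
```

```bash
python3 -c "
from h import *
rep()"
```

```text
t 11.3 psi -0.6627603172115354 yaw -0.6605029639641238 r 0.12860938583991335 Ftan(+left) -8.398264876681466 Frad 3.8503861915149864 op 0.025616311959664358 [-2.13216437 -8.98944948 -0.34834793]
```

Emit:
{"name": "apply_moves", "arguments": {"rows": [{"xyz": [0.6,13,0],"turn": -0.1},{"xyz": [0.6,13,0],"turn": -0.1},{"xyz": [0.6,13,0],"turn": -0.1},{"xyz": [0.6,13,0],"turn": -0.1},{"xyz": [0.6,13,0],"turn": -0.1},{"xyz": [0.6,13,0],"turn": -0.1},{"xyz": [0.6,13,0],"turn": -0.1},{"xyz": [0.6,13,0],"turn": -0.1},{"xyz": [0.6,13,0],"turn": -0.1},{"xyz": [0,0,0],"turn": 0}]}}

```text
time: 12.55
tool_pos: [0.4963, -0.0503, 0.1432]
tool_rot: [-3.141, 0.003, 0.242]
contact_force: [-4.2, 0.0, 1.3]
opening: 0.0257
```

```bash
python3 -c "
from h import *
rep()"
```

```text
t 12.55 psi 0.2407491670510004 yaw 0.24215306487178134 r 0.12836053075122997 Ftan(+left) 1.029755517464102 Frad -4.049127337333996 op 0.025739772569974558 [-4.17787385  0.03462252  1.29678255]
```

Emit:
{"name": "apply_moves", "arguments": {"rows": [{"xyz": [-1,-6.5,0],"turn": 0.05},{"xyz": [0.2,-6.5,0],"turn": 0.05},{"xyz": [0.2,-6.5,0],"turn": 0.05}]}}

```text
time: 12.92
tool_pos: [0.4929, -0.0313, 0.1433]
tool_rot: [3.14, 0.001, 0.09]
contact_force: [1.2, -3.9, -3.7]
opening: 0.0256
```

```bash
python3 -c "
from h import *
rep()"
```

```text
t 12.925 psi 0.09001438766733702 yaw 0.09029716505072516 r 0.12857833546630834 Ftan(+left) -4.010086255539637 Frad 0.8898376191528068 op 0.025612886719059348 [ 1.24671325 -3.91386111 -3.67180598]
```

Emit:
{"name": "apply_moves", "arguments": {"rows": [{"xyz": [0.2,-6.5,0],"turn": 0.05},{"xyz": [0.2,-6.5,0],"turn": 0.05}]}}

```text
time: 13.18
tool_pos: [0.4923, -0.0186, 0.1433]
tool_rot: [3.139, 0.001, -0.01]
contact_force: [-0.4, -5.1, -2.5]
opening: 0.0256
```

```bash
python3 -c "
from h import *
rep()"
```

```text
t 13.175 psi -0.008431874997946271 yaw -0.009720803797121924 r 0.1286805174515077 Ftan(+left) -5.116042228494114 Frad -0.32993343369857564 op 0.025577240743652228 [-0.37305902 -5.11307844 -2.46840017]
```

Emit:
{"name": "apply_moves", "arguments": {"rows": [{"xyz": [0.2,-6.5,0],"turn": 0.05},{"xyz": [0.2,-6.5,0],"turn": 0.05}]}}

```text
time: 13.42
tool_pos: [0.493, -0.0058, 0.1433]
tool_rot: [3.139, 0.001, -0.11]
contact_force: [-1.1, -6.5, -2.1]
opening: 0.0254
```

```bash
python3 -c "
from h import *
rep()"
```

```text
t 13.425 psi -0.10838275323901839 yaw -0.10979082847001753 r 0.12877494177416085 Ftan(+left) -6.569599783695705 Frad -0.3881645369019535 op 0.025448734664407488 [-1.09652503 -6.48906356 -2.12118128]
```

Emit:
{"name": "apply_moves", "arguments": {"rows": [{"xyz": [0.2,-6.5,0],"turn": 0.05}]}}

```text
time: 13.55
tool_pos: [0.4938, 0.0006, 0.1432]
tool_rot: [3.139, 0.001, -0.16]
contact_force: [-0.7, -6.1, -2.0]
opening: 0.0254
```

```bash
python3 -c "
from h import *
rep()"
```

```text
t 13.55 psi -0.15821055856338548 yaw -0.1598459401469765 r 0.1288191164748077 Ftan(+left) -6.179083076876232 Frad 0.2576900233584831 op 0.02542019540466914 [-0.71905131 -6.14251065 -1.97253417]
```

Emit:
{"name": "apply_moves", "arguments": {"rows": [{"xyz": [0.2,-6.5,0],"turn": 0.05}]}}

```text
time: 13.68
tool_pos: [0.495, 0.0069, 0.1433]
tool_rot: [3.139, 0.001, -0.21]
contact_force: [-0.6, -6.8, -2.2]
opening: 0.0259
```

```bash
python3 -c "
from h import *
rep()"
```

```text
t 13.675 psi -0.20818316229575723 yaw -0.2099371682424127 r 0.12881087298806293 Ftan(+left) -6.824117304017399 Frad 0.8262801527176287 op 0.02586956468901713 [-0.60198739 -6.84754898 -2.16707902]
```

Emit:
{"name": "apply_moves", "arguments": {"rows": [{"xyz": [0.2,-6.5,0],"turn": 0.05},{"xyz": [0.2,-6.5,0],"turn": 0.05}]}}

```text
time: 13.92
tool_pos: [0.4982, 0.0194, 0.1433]
tool_rot: [3.139, 0.001, -0.31]
contact_force: [-1.5, -6.8, -2.0]
opening: 0.0255
```

```bash
python3 -c "
from h import *
rep();print(robot.observe()['torque'])
o=robot.observe();f=robot.read_camera('wrist');c=wcam(f,o);cv2.imwrite('pics/w7.png',f['frame'][:300,100:580])
for uv in [(303,5)]: print(atz(c,uv,.144))
"
```

```text
t 13.925 psi -0.30818784521026815 yaw -0.3100469013513727 r 0.1288473441727945 Ftan(+left) -6.920825495315849 Frad 0.6633939692527451 op 0.025515808949741835 [-1.46717229 -6.79597841 -1.98668327]
[-1.00400358  0.24482816  0.09564639]
[ 0.61571816 -0.00965073  0.144     ]
```

View pics/w7.png

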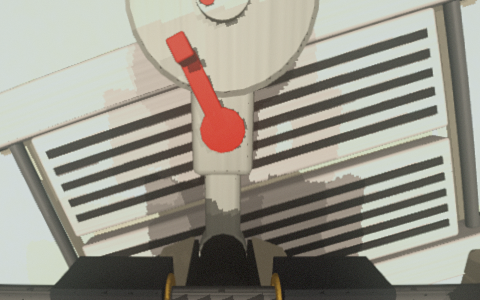

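```bash
cat >> h.py <<'E'
def dot():
    o=robot.observe();f=robot.read_camera('wrist');c=wcam(f,o)
    im=f["frame"][:30];r,g=im[...,2].astype(int),im[...,1].astype(int)
    n,l,st,ce=cv2.connectedComponentsWithStats(((r>110)&(g<r*0.6)).astype(np.uint8))
    for i in range(1,n):
        if st[i,4]>8 and st[i,1]<12:
            p=atz(c,ce[i],.144);print("dot",st[i],p,"ang",np.arctan2(p[1]-A[1],A[0]-p[0]),np.hypot(p[1]-A[1],A[0]-p[0]))
E
python3 -c "
from h import *
dot()"
```

```text
dot [301   0  13   5  46] [ 0.61659699 -0.01157066  0.144     ] ang 1.074409823848347 0.009245141714669187
```

Emit:
{"name": "apply_moves", "arguments": {"rows": [{"xyz": [0.3,-6.5,0],"turn": 0.05},{"xyz": [0.2,-6.5,0],"turn": 0.05},{"xyz": [0.2,-6.5,0],"turn": 0.05}]}}

```text
time: 14.4
tool_pos: [0.5054, 0.0372, 0.1432]
tool_rot: [3.138, 0.001, -0.46]
contact_force: [-1.8, -8.2, -0.8]
opening: 0.0257
```

```bash
python3 -c "
from h import *
rep();print(robot.observe()['torque'])
dot()"
```

```text
t 14.4 psi -0.45765137914752674 yaw -0.45963096889010724 r 0.1288811010660036 Ftan(+left) -8.120688526193245 Frad 2.0381204491703078 op 0.025693596489192998 [-1.75968152 -8.18553835 -0.78853633]
[-1.00350218  0.36217424 -0.01936567]
dot [301   0  14   5  49] [ 0.61765002 -0.01137042  0.144     ] ang 1.1884136687264801 0.008977988697961318
```

Emit:
{"name": "apply_moves", "arguments": {"rows": [{"xyz": [0.2,-6.5,0],"turn": 0.05},{"xyz": [0.2,-6.5,0],"turn": 0.05}]}}

```text
time: 14.7
tool_pos: [0.5117, 0.0484, 0.1432]
tool_rot: [3.138, 0.001, -0.56]
contact_force: [-2.2, -9.0, 0.1]
opening: 0.0252
```

```bash
python3 -c "
from h import *
rep();print(robot.observe()['torque'])"
```

```text
t 14.7 psi -0.5573332063761117 yaw -0.5598055165716296 r 0.1288367547025921 Ftan(+left) -8.818021207400173 Frad 2.8496678370698545 op 0.02517940240542515 [-2.24564682 -8.9908384   0.11255977]
[-1.08634455  0.43291022  0.01893724]
```

Emit:
{"name": "apply_moves", "arguments": {"rows": [{"xyz": [0.2,-6.5,0],"turn": 0.05},{"xyz": [0.2,-6.5,0],"turn": 0.05}]}}

```text
time: 14.95
tool_pos: [0.519, 0.059, 0.1432]
tool_rot: [3.137, 0.0, -0.66]
contact_force: [-3.3, -9.3, -0.6]
opening: 0.0253
```

```bash
python3 -c "
from h import *
rep();print(robot.observe()['torque'])
dot()"
```

```text
t 14.95 psi -0.6571561209691879 yaw -0.6598443651019146 r 0.1287853573972852 Ftan(+left) -9.348939393825821 Frad 3.066062882079682 op 0.025341456672251912 [-3.28346328 -9.27481958 -0.6325293 ]
[-1.11637275  0.46155414 -0.09564286]
dot [302   0  14   5  54] [ 0.61920627 -0.01130731  0.144     ] ang 1.3602390937784814 0.008582236555393896
```

Emit:
{"name": "apply_moves", "arguments": {"rows": [{"xyz": [0.2,-6,0],"turn": 0.045}]}}

```text
time: 15.12
tool_pos: [0.5227, 0.0635, 0.1432]
tool_rot: [3.137, 0.0, -0.704]
contact_force: [-4.4, -8.5, -0.2]
opening: 0.0257
```

```bash
python3 -c "
from h import *
rep();print(robot.observe()['torque'])"
```

```text
t 15.125 psi -0.7022201691988563 yaw -0.7044270516276705 r 0.12874273658666455 Ftan(+left) -9.319711416190259 Frad 2.184734486410148 op 0.025660522583810668 [-4.35188551 -8.52591216 -0.15555753]
[-1.15234863  0.49536299 -0.0713298 ]
```

Emit:
{"name": "apply_moves", "arguments": {"rows": [{"xyz": [0,2,0],"turn": 0},{"xyz": [0,0,0],"turn": 0}]}}

```text
time: 15.38
tool_pos: [0.5222, 0.0628, 0.1433]
tool_rot: [3.14, 0.0, -0.701]
contact_force: [-0.6, -4.9, -3.8]
opening: 0.0255
```

Emit:
{"name": "apply_moves", "arguments": {"rows": [{"xyz": [0,0,0],"turn": 0},{"xyz": [0,0,0],"turn": 0},{"xyz": [0,0,0],"turn": 0},{"xyz": [0,0,-40],"turn": 0},{"xyz": [0,0,-60],"turn": 0},{"xyz": [-30,0,-40],"turn": 0},{"xyz": [0,0,0],"turn": 0},{"xyz": [0,0,0],"turn": 0}], "gripper": 0.65}}

```text
time: 16.38
tool_pos: [0.4996, 0.0826, 0.283]
tool_rot: [3.141, 0.0, -0.699]
contact_force: [0.0, -0.0, -0.3]
opening: 0.0601
```

```bash
python3 - <<'E'
from h import *
rep()
c=robot.read_camera("wrist");s=robot.read_camera("scene")["frame"]
cv2.imwrite("pics/w8.png",np.hstack([cv2.resize(c["frame"],(400,250)),cv2.resize(s,(400,250))]))
E
```

```text
t 16.375 psi -0.700432151828539 yaw -0.6989131833159836 r 0.15875786993303223 Ftan(+left) -0.007183734208088861 Frad 0.02218799559246748 op 0.060065390124742386 [ 0.01233387 -0.01979365 -0.33100257]
```

View pics/w8.png

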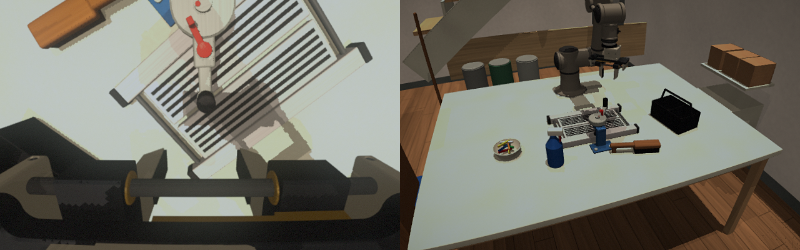

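The lever tab is still on the left (tightening) side, the gripper is clear, and nothing else on the shelf has moved. The push rose steadily from about 5 N to about 9.3 N, which is firmly tight, so I'm handing in.

```bash
python3 -c "
from h import *
print(robot.hand_in())"
```

```text
the job is handed in; nothing more can be done
None
```

The stool is clamped and I handed the job in at about 16.5 s of the 72 s allowed; `hand_in` reports no verdict.

- **Lever:** I pushed it across to its stop before turning the screw. The camera measured it at about 0.91 rad. The screw's red dot had shifted about 1 mm, which is within the camera's error. In the last picture the lever was still on the tightening side.
- **Return to stop:** I swung the handle anticlockwise to its stop at about -0.74 rad. It free-wheeled at about 1 N or less. It pressed the stop with about 16 N, on the free-wheeling side. I judged the screw still from one picture just before the stop; my automatic dot check at the stop itself found no usable dot.
- **Tightening:** I made two clockwise strokes with the knob gripped. The push while moving started at about 5 N and rose steadily to about 9.3 N, below the 10 N target and never above 13 N in the readings I took. The first stroke ended at 8.4 N and the second, slower one began lower, so those readings are only good to about 1 N.
- **Release:** The gripper is open, about 14 cm above the working height, with near-zero contact force. The caddy, brush, bottle and dish look unmoved by eye.

I could not measure the clamp force on the stool directly. From the knob push I expect it to be well inside 40 to 220 N.

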